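# Tighten the scourer holder's clamp and snap its stud cap on

### The job

Wind the crank wheel of the scourer holder clockwise (seen from above) until it comes up against its stop, which takes a little over one full turn. Then take the tall grey snap cap, press it down onto the stud in the middle of the wheel until it clicks, and keep pressing until it is fully home. Finish like that, with the fingers still on the cap and pressing it down firmly; leave everything else where it stands.

Things in the scene. Friction and masses are not known exactly. Their poses are not given: they have to be found in the camera images.
- holder: Steel pot-scourer holder, fixed to the shelf: a plate 170 x 120 x 12 mm with a crank wheel above it, and on its +x side a round wire cradle (92 mm across, 68 mm high, centre 155 mm along +x) with a scourer. Origin: on the shelf surface, under the wheel's and stud's common vertical axis.
- stud_top (a point): Centre of the top of the fixed steel stud in the middle of the wheel, on its axis, 83 mm above the shelf. Stud 18 mm thick, tapering to 10 mm over the top 5 mm. Four sprung nubs, 27 mm across, have their middle 18 mm below this point; the cap's lip meets them when its underside is about 12 mm below this point.
- wheel (a joint): Crank wheel angle (rad), grows clockwise seen from above; starts at 0 to 0.85, stop (tight) at 7.35. Stays where left; turns with 2 to 3 N at the crank. Grey disc 150 mm across, rim's top 40 mm above the shelf. At value a the crank stands at angle pi - a in the holder's frame (from +x towards +y).
- crank_grip (a point): Middle of the upright crank handle on the wheel, 62 mm from the wheel's axis and 62 mm above the shelf: a black sleeve 18 mm across that spins freely on its pin, reaching from 41 to 79 mm above the shelf (pin end at 81 mm). It goes round with the wheel.
- cap: Snap cap: grey plastic, round, 36 mm across, 44 mm high, upright, open end down, loose on the shelf; narrower and taller than jar lid and plug. 30 to 55 g. Origin: centre of its underside. Bore 28 mm deep, mouth lip 22 mm across. Pushing it over the stud's nubs takes 10 to 13 N; about 20 mm down the force drops and it snaps on to a hard stop, underside 28 mm below the stud's top.
- jar_lid: Bystander: flat round grey lid, 66 mm across, 16 mm high. Origin: centre of its underside.
- plug: Bystander: black rubber sink plug, 52 mm across, 38 mm high with a small knob. Origin: centre of its underside.
- ashtray: Bystander: round glass ashtray with a bar of soap in it, 100 mm across, 30 mm high. Origin: centre of its underside.
- mug: Bystander: aluminium mug, 80 mm across, 85 mm high, handle on its +y side. Origin: centre of its underside.
- lunch_box: Bystander: yellow plastic lunch box with steel clips, 126 x 176 x 60 mm. Origin: centre of its underside.
- brush: Bystander: silicone washing-up brush, 190 mm long along its x axis, lying flat, under 50 mm high. Origin: under its middle.
Not all that is in view belongs to the job. What is shaped like the cap but orange is not meant.

How it is judged:
On the way, in this order (a step that is already met when the one before it is completed fails the run):
1. the crank wheel is wound to its stop (above 7.15 rad) (value of joint wheel above 7.15 rad), for 0.2 s.
2. the cap is snapped over the nubs, fully home and kept pressed with over 5 N for half a second (z of cap in the frame of stud_top below -0.0265 m and horizontal distance between cap and stud_top below 0.004 m and contact force between cap and holder above 5 N), for 0.5 s.
At the end, for the whole second after the job is handed in: The wheel is still wound tight (above 7.1 rad); the cap sits upright (within 0.12 rad) and centred (within 4 mm) on the stud, its underside at least 26.5 mm below the stud's top, at rest, with the fingers on it (over 3 N) and pressing it onto the stud with over 5 N through the last second (all of step 2 and value of joint wheel above 7.1 rad and angle between cap's own z axis and vertical below 0.12 rad and linear speed of cap below 0.02 m/s and contact force between the fingers and cap above 3 N); the arm keeps its last pose, push and grip.
It fails at once if a bystander is shifted by more than 40 mm (distance of any of jar_lid, plug, ashtray, mug, lunch_box, brush from where it was at the start of the episode above 0.04 m).
It also fails if it takes over 72 s, if anything falls off the work surface, if the arm or the gripper's body presses on something with over 40 N, if the wrist force passes 120 N, or if a joint passes its speed limit or range.

### The arm

A 6-joint arm with a two-finger parallel gripper is mounted at the origin on the work surface. World frame = base frame: x ahead of the robot, y to its left, z up, the work surface at z = 0. Lengths are in m, angles in rad, forces in N, time in s.
With the tool pointing down it reaches from about 0.225 to 0.875 m from the base axis. Payload 3.4 kg.
Tool frame: the origin (TCP) lies where the fingers leave the gripper's body, on its centre line; the fingertips stand 73 mm ahead of it and the grasp point (between the pads) lies 54 mm ahead of it; x points along the fingers, y is the direction in which the jaws open and shut, and the axes are right-handed (so a half turn about x gives the same grasp; the last joint's range is limited). The gripper opens to 85 mm and grips with 20 to 120 N. Pads are 22 mm wide; open, the fingers measure 114 mm over their backs; the gripper's body (76 mm by 85 mm) begins 54 mm behind the grasp point. The pads swing forward as they close: fully open they stand 13 mm farther back than shut.
Start: joints at [1.074, 0.276, 1.505, -0, 1.361, -0.121], TCP at [0.211, 0.535, 0.304] pointing down, gripper open.
Joint ranges: [-2.89, 2.89], [-0.75, 2.08], [0.22, 2.7], [-1.18, 4.32], [0.11, 2.71], [-2.7, 2.7]. Speed limits (rad/s): [2.57, 2.57, 3.14, 3.14, 3.14, 3.14].

### API

Orientations are given as a unit quaternion [w, x, y, z].
In Python, from rig import manip gives the robot as it stands.
- The arm moves only by the tool play_rows, never from a script. Its argument "steps" is a list of rows, each a list of 5 numbers: the closure, from 0 (fully open) to 1 (shut), then the shift along the tool's x, y, z as a fraction of full scale, then the turn about the tool's x as a fraction of full scale. In form: [[grip, tx, ty, tz, twist], ...]. A call has 1 to 20 rows; each row shifts and turns the commanded pose from where the row before left it, along the tool's axes as they then stand; what a row does not reach is not made up. Full scale, the value 1, is 0.03 m for a shift and 6 degrees for a turn. A row lasts 1/10 s, in which the tool goes at most 50 mm and 8.59 degrees, less where a joint would pass 70% of its speed; a pose out of reach is approached as far as the arm can. A call with a number of a shift or a turn outside -1 to 1 is refused whole. A call with a gripper value outside its range is refused whole. The fingers move at their own pace and stop on an object; "newtons" is the grip in N (left out, the last holds). Time passes only in rows, so rows that do not move let the fingers close. It gives the time, the measured TCP pose, the force and the opening at its end, in the units of the state.
- manip.get_state(): the state, without advancing time (a new reading comes with each control period).
- manip.get_image(name): name is "scene" or "top" or "wrist"; returns (picture, depth): 384x512x3 uint8, red, green, blue; 384x512 float32, m along the optical axis (not along the pixel's ray), 0 where there is no reading.
- manip.camera_model(name): a dict with "mtx" (3x3 intrinsics, pixels), "k1" (the pictures are not rectified: a ray, as slopes to the right and down, at radius r is drawn at 1 + k1 r^2 times it, then the intrinsics apply), "R" (3x3) and "t" (3): a world point X has camera coordinates R X + t. Camera axes: x right, y down, z forward; pixel columns grow to the right and rows downward; lengths in m; the calibration is good to about 2 mm. A picture is of the moment at which its call begins: read the wrist's pose just before it. camera_model takes no time and is no camera call; for the wrist camera it gives the pose at the moment of the call.
- manip.sign_off(): hands the job in, once; it reports no verdict.
Trained networks look in the newest picture that a camera, given by its name, has taken for a name from the list of things; names that differ only in an ending like _2 or _b are one class to them, and where a whole thing is asked for, a point or a joint stands for the part that bears it (a point fixed in the world has none). Each returns a list of dicts, best first, with "conf" (0 to 1); they miss things now and then, are a little off and sometimes report something else, mostly with a low value. They report only what shows in the picture. A call takes as long as a camera call. They do not tell look-alikes from the thing itself.
- manip.regions_of(camera, query): "mask" (384x512 bool, what is visible of it).
- manip.mark_of(camera, query): "location" ([x, y, z] in m, in the coordinates of the camera as it stood for that picture, good to about 4 mm: a listed point, or the origin of a listed thing).
The state is a dict: "clock": time; "qpos": joint angles; "qd": joint speeds; "effort": joint torques, N m; "position": TCP position; "ee_rot": TCP orientation; "contact_force": force on the tool from outside, world axes, zero at the start; "moment": the same for the moment, N m; "width": finger opening in m.
Only numpy, scipy, OpenCV 4.12 (cv2) and the standard library are available. Lean on these libraries where they do the work, as an engineer would, in place of code of your own. Each camera call takes 0.05 s, during which the arm holds its last target.

## Working session

There is one attempt and no reset: what is moved stays moved. The work goes in short steps, Python scripts to look and compute and a tool call to move; the robot and the scene stay as the last step left them, time stands still between calls to the robot, and variables do not carry over. Pictures are saved under pics/ and viewed, and the job is handed in when it is done.

Besides the shell and the picture viewer there is one more tool, called after "Call:" as name([rows], argument=value, ...), one row to a line, values as JSON. play_rows: Moves the arm, as the interface text tells. Its arguments: {"type":"object","properties":{"steps":{"type":"array","items":{"type":"array","items":{"type":"number"}}},"newtons":{"type":"number"}},"required":["steps"]}

```bash
ls; mkdir -p pics
python3 - <<'E'
from rig import manip
import cv2
s=manip.get_state();print(s)
for n in ["scene","top","wrist"]:
    p,d=manip.get_image(n); cv2.imwrite(f"pics/{n}0.png",p[:,:,::-1]); m=manip.camera_model(n); print(n,m)
E
```

```text
pics
{'clock': 0.0, 'qpos': array([ 1.07401933e+00,  2.76592322e-01,  1.50614541e+00, -1.40313544e-05,
        1.36073540e+00, -1.20994782e-01]), 'qd': array([-1.30024370e-03,  3.97749931e-05,  1.67451162e-04,  8.85418819e-04,
        2.58107054e-03,  9.84148198e-04]), 'effort': array([-1.80532192e-03, -4.16776049e+01, -2.45813155e+01, -2.38882112e-04,
        1.09700594e-02, -4.75814758e-06]), 'position': array([0.21083286, 0.53450889, 0.30303624]), 'ee_rot': array([ 0.69446433,  0.1314428 ,  0.69485932, -0.13271251]), 'contact_force': array([-0.14264253, -0.04049312,  0.25074533]), 'moment': array([-0.00713426, -0.04663238, -0.00233244]), 'width': 0.08526854874395617}
scene {'mtx': array([[431.14319469,   0.        , 264.798619  ],
       [  0.        , 431.14319469, 190.57576175],
       [  0.        ,   0.        ,   1.        ]]), 'k1': -0.01170681758515181, 'R': array([[ 0.67476053,  0.73800511, -0.00683225],
       [ 0.60157863, -0.55534108, -0.57419459],
       [-0.42755277,  0.38333371, -0.81869035]]), 't': array([-0.40222599, -0.25514678,  1.43069024])}
top {'mtx': array([[447.02204002,   0.        , 253.52011917],
       [  0.        , 447.02204002, 192.16770812],
       [  0.        ,   0.        ,   1.        ]]), 'k1': -0.18097785321340534, 'R': array([[-0.02547207, -0.99967378,  0.00187331],
       [-0.97991363,  0.02459772, -0.19789955],
       [ 0.19778891, -0.00687659, -0.98022052]]), 't': array([0.05146471, 0.5685112 , 1.23733049])}
wrist {'mtx': array([[278.27424279,   0.        , 253.42327463],
       [  0.        , 278.27424279, 193.69638851],
       [  0.        ,   0.        ,   1.        ]]), 'k1': -0.010610572332089887, 'R': array([[ 0.36651009,  0.93041226, -0.00184072],
       [ 0.88628501, -0.34852396,  0.30500808],
       [ 0.28314172, -0.11341994, -0.95234799]]), 't': array([-0.57324187, -0.04081469,  0.37916974])}
```

View pics/top0.png

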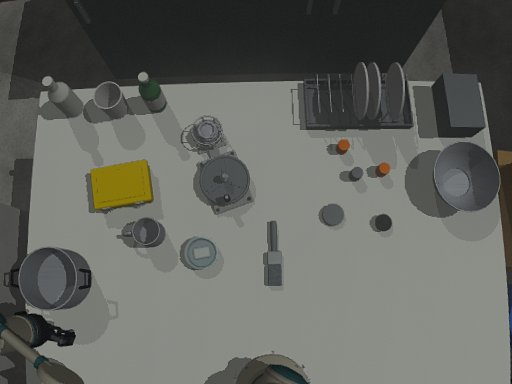

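View pics/scene0.png

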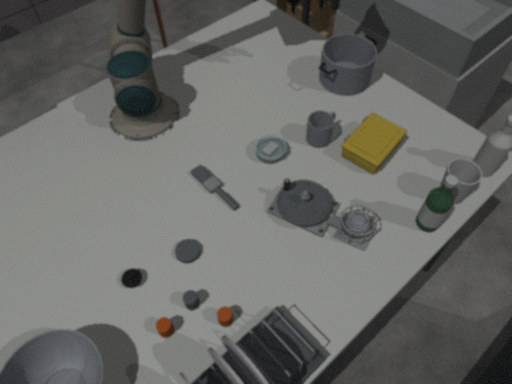

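```bash
cat > h.py <<'E'
from rig import manip
import numpy as np, cv2
def w(n,c):
    m=manip.camera_model(n); return m["R"].T@(np.array(c)-m["t"])
def deproj(n,u,v,d):
    m=manip.camera_model(n);K=m["mtx"]
    p=np.array([(u-K[0,2])/K[0,0],(v-K[1,2])/K[1,1]]);q=p.copy()
    for _ in range(20): q=p/(1+m["k1"]*(q@q))
    return m["R"].T@(np.array([q[0]*d,q[1]*d,d])-m["t"])
def cloud(n,depth,mask):
    m=manip.camera_model(n);K=m["mtx"];v,u=np.nonzero(mask&(depth>0));d=depth[v,u]
    p=np.stack([(u-K[0,2])/K[0,0],(v-K[1,2])/K[1,1]],1);q=p.copy()
    for _ in range(20): q=p/(1+m["k1"]*(q**2).sum(1))[:,None]
    X=np.stack([q[:,0]*d,q[:,1]*d,d],1)
    return (X-m["t"])@m["R"],u,v
E
python3 - <<'E'
from h import *
for n in ["top","scene"]:
  for q in ["holder","stud_top","crank_grip","cap","plug","jar_lid","mug","ashtray","lunch_box","brush"]:
    for r in manip.mark_of(n,q)[:3]:
        print(n,q,round(r["conf"],2),w(n,r["location"]).round(4))
print(manip.get_state()["clock"])
E
```

```text
top holder 0.96 [6.131e-01 1.201e-01 6.000e-04]
top holder 0.43 [ 0.5038 -0.1947  0.0011]
top stud_top 0.95 [0.6104 0.1179 0.0852]
top crank_grip 0.58 [0.5555 0.1157 0.0616]
top cap 0.72 [ 0.6283 -0.2756 -0.0024]
top cap 0.54 [ 7.148e-01 -2.356e-01 -6.000e-04]
top cap 0.44 [ 0.6364 -0.36   -0.0014]
top plug 0.73 [ 0.4753 -0.3511 -0.0012]
top jar_lid 0.73 [ 0.5029 -0.1931 -0.001 ]
top mug 0.87 [0.4614 0.3467 0.003 ]
top ashtray 0.62 [0.4018 0.1926 0.0036]
top lunch_box 0.97 [ 0.607   0.4288 -0.0051]
top brush 0.94 [ 0.3977 -0.0175  0.0007]
scene holder 0.85 [6.231e-01 1.264e-01 6.000e-04]
scene stud_top 0.58 [0.6214 0.125  0.0842]
scene crank_grip 0.69 [0.5605 0.1165 0.0646]
scene crank_grip 0.48 [0.4688 0.3458 0.    ]
scene cap 0.73 [ 0.6281 -0.2739  0.0007]
scene cap 0.56 [ 0.7149 -0.2388 -0.0013]
scene cap 0.54 [ 0.6431 -0.357  -0.0007]
scene plug 0.81 [ 0.4807 -0.3466  0.0016]
scene jar_lid 0.62 [ 0.5127 -0.1953  0.0032]
scene mug 0.86 [ 4.669e-01  3.451e-01 -4.000e-04]
scene mug 0.3 [0.5599 0.1156 0.059 ]
scene ashtray 0.92 [ 0.4094  0.1929 -0.0007]
scene lunch_box 0.96 [0.6123 0.4304 0.0021]
scene brush 0.87 [ 0.4002 -0.0189 -0.0053]
1.15
```

Run:
```python
from h import *
from scipy.spatial.transform import Rotation as Ro
s=manip.get_state();q=s["ee_rot"];R=Ro.from_quat([q[1],q[2],q[3],q[0]]).as_matrix();print(R.round(3))
for n in ["top","scene"]:
    p,d=manip.get_image(n)
    X,u,v=cloud(n,d,np.ones(d.shape,bool))
    def st(name,c,r,zl,zh):
        k=(np.hypot(X[:,0]-c[0],X[:,1]-c[1])<r)&(X[:,2]>zl)&(X[:,2]<zh)
        if k.sum()>2: print(n,name,k.sum(),X[k].mean(0).round(4),X[k].min(0).round(4),X[k].max(0).round(4), p[v[k],u[k]].mean(0).round())
        return X[k]
    st("stud",(.615,.12),.03,.06,.095)
    st("crank",(.555,.115),.03,.065,.095)
    a=st("disc",(.615,.12),.1,.034,.046)
    if len(a):
        c,r=cv2.minEnclosingCircle(a[:,:2].astype(np.float32));print("disc",c,r)
    st("cradle",(.76,.16),.08,.05,.08)
    for c in [(.628,-.275),(.715,-.237),(.64,-.358)]: st("cap",c,.03,.036,.05)
    if n=="top":
        b=cv2.resize(p[100:290,150:400],None,fx=3,fy=3,interpolation=cv2.INTER_CUBIC); b=np.clip(b.astype(float)*1.8,0,255).astype(np.uint8); cv2.imwrite("pics/topz.png",b[:,:,::-1])
```

```text
[[ 0.     0.367  0.93 ]
 [ 0.     0.93  -0.367]
 [-1.     0.     0.   ]]
top stud 60 [0.6123 0.1216 0.075 ] [0.6024 0.1098 0.0644] [0.626  0.1331 0.088 ] [80. 83. 81.]
top crank 32 [0.5517 0.1143 0.0788] [0.544  0.1072 0.0731] [0.559  0.1217 0.0842] [61. 63. 61.]
top disc 1668 [0.6135 0.1223 0.0382] [0.5398 0.049  0.034 ] [0.6867 0.1948 0.0458] [74. 77. 77.]
disc (0.614041805267334, 0.12269793450832367) 0.07510429620742798
top cradle 490 [0.7589 0.1729 0.0626] [0.716  0.1288 0.05  ] [0.8101 0.219  0.074 ] [95. 98. 98.]
top cap 113 [ 0.6247 -0.2722  0.044 ] [ 0.6074 -0.2912  0.036 ] [ 0.6409 -0.2549  0.0495] [77. 80. 80.]
top cap 112 [ 0.7118 -0.2372  0.0444] [ 0.6949 -0.2561  0.0388] [ 0.7301 -0.2194  0.0491] [128.  75.  38.]
top cap 118 [ 0.636 -0.357  0.044] [ 0.6191 -0.3767  0.0361] [ 0.6562 -0.3393  0.0498] [127.  77.  42.]
scene stud 68 [0.623  0.1179 0.0736] [0.6089 0.1094 0.0627] [0.6333 0.1298 0.086 ] [82. 85. 84.]
scene crank 43 [0.5609 0.1123 0.0757] [0.5511 0.1042 0.0654] [0.5687 0.1219 0.084 ] [60. 61. 60.]
scene disc 1746 [0.6246 0.1194 0.0376] [0.5485 0.0468 0.034 ] [0.6959 0.1951 0.0458] [66. 69. 70.]
disc (0.6208975315093994, 0.12201326340436935) 0.07584341615438461
scene cradle 620 [0.7692 0.168  0.0624] [0.721  0.1255 0.0501] [0.8134 0.218  0.0728] [93. 96. 98.]
scene cap 183 [ 0.6319 -0.2742  0.0431] [ 0.6137 -0.2911  0.0368] [ 0.6492 -0.2564  0.0495] [69. 72. 74.]
scene cap 191 [ 0.7185 -0.2398  0.0433] [ 0.7001 -0.2573  0.0364] [ 0.7355 -0.2218  0.0489] [121.  67.  37.]
scene cap 194 [ 0.6434 -0.3581  0.0429] [ 0.6244 -0.3747  0.0361] [ 0.66   -0.3418  0.0471] [121.  66.  34.]
```

View pics/topz.png

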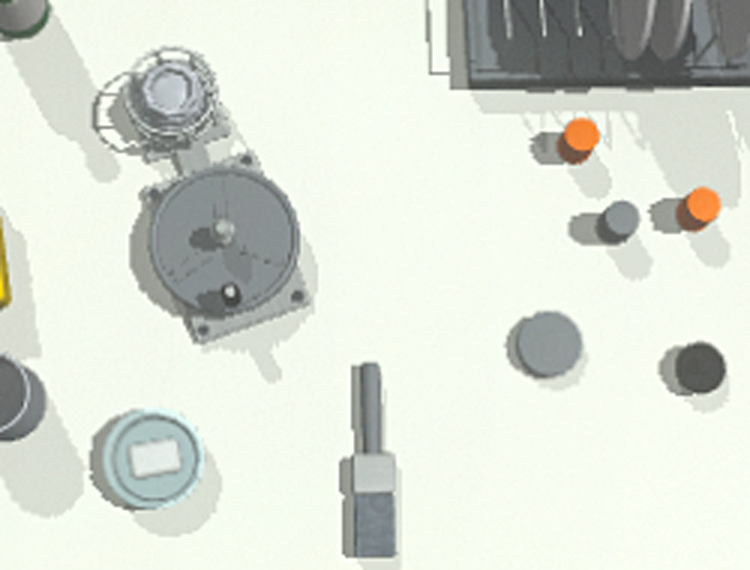

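Call:
play_rows([
  [0,0.1,-0.52,0.93,0],
  [0,0.1,-0.52,0.93,0],
  [0,0.1,-0.52,0.93,0],
  [0,0.1,-0.52,0.93,0],
  [0,0.1,-0.52,0.93,0],
  [0,0.1,-0.52,0.93,0],
  [0,0.1,-0.52,0.93,0],
  [0,0.1,-0.52,0.93,0],
  [0,0.1,-0.52,0.93,0],
  [0,0.1,-0.52,0.93,0],
  [0,0.1,-0.52,0.93,0],
  [0,0.1,-0.52,0.93,0],
  [0,0.1,-0.52,0.93,0],
  [0,0.1,-0.52,0.93,0],
  [0,0.1,-0.52,0.93,0],
  [0,0.1,-0.52,0.93,0],
  [0,0.1,-0.5,0.93,0],
  [0,0,0,0,0],
  [0,0,0,0,0],
], newtons=30)

```text
clock: 3.15
position: [0.5552, 0.1142, 0.2526]
ee_rot: [0.694, 0.133, 0.695, -0.133]
contact_force: [0.8, -0.9, 0.1]
width: 0.0852
```

```bash
cat > look.py <<'E'
from h import *
import sys
s=manip.get_state();print(s["clock"],s["position"].round(4),s["ee_rot"].round(4),s["contact_force"].round(2),s["width"])
n="wrist";p,d=manip.get_image(n); cv2.imwrite(f"pics/{sys.argv[1]}.png",p[:,:,::-1])
for q in sys.argv[2:]:
    for r in manip.mark_of(n,q)[:2]: print(q,round(r["conf"],2),w(n,r["location"]).round(4))
X,u,v=cloud(n,d,np.ones(d.shape,bool))
np.savez("c.npz",X=X,u=u,v=v)
E
python3 look.py w1 holder stud_top crank_grip
python3 - <<'E'
from h import *
X=np.load("c.npz")["X"]
def st(name,c,r,zl,zh):
    k=(np.hypot(X[:,0]-c[0],X[:,1]-c[1])<r)&(X[:,2]>zl)&(X[:,2]<zh)
    if k.sum()>2: print(name,k.sum(),X[k].mean(0).round(4),X[k].min(0).round(4),X[k].max(0).round(4))
    return X[k]
st("stud",(.617,.121),.03,.07,.095); st("crank",(.556,.114),.02,.07,.095)
a=st("disc",(.617,.121),.1,.034,.046);print(cv2.minEnclosingCircle(a[:,:2].astype(np.float32)))
E
```

```text
3.15 [0.5552 0.1142 0.2526] [ 0.6942  0.1327  0.6949 -0.1325] [ 0.78 -0.89  0.12] 0.08524344583630378
holder 0.77 [ 0.614   0.123  -0.0021]
stud_top 0.72 [0.6131 0.1229 0.0822]
stud_top 0.38 [ 0.627  -0.2679  0.0025]
crank_grip 0.59 [0.5579 0.1127 0.0636]
stud 345 [0.6142 0.1241 0.0777] [0.6053 0.1126 0.07  ] [0.6252 0.1348 0.0844]
crank 305 [0.5546 0.1165 0.0786] [0.5472 0.1074 0.07  ] [0.564  0.1248 0.0825]
disc 11768 [0.6141 0.1254 0.0376] [0.5432 0.0494 0.034 ] [0.6913 0.1977 0.0459]
((0.6173860430717468, 0.12350012362003326), 0.07492148876190186)
```

View pics/w1.png

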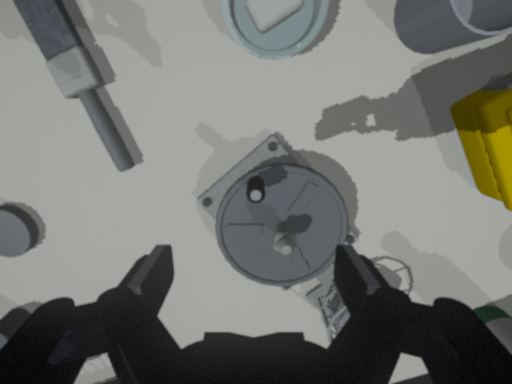

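Call:
play_rows([
  [0,0.7,0,0,0],
  [0,0.7,0,0,0],
  [0,0.7,0,0,0],
  [0,0.7,0,0,0],
  [0,0.7,0,0,0],
  [0,0.5,0,0.03,0],
  [0,0.35,0,0,0],
  [0.4,0,0,0,0],
  [0.8,0,0,0,0],
  [1,0,0,0,0],
  [1,0,0,0,0],
  [1,0,0,0,0],
  [1,0,0,0,0],
], newtons=30)

```text
clock: 4.65
position: [0.5566, 0.1145, 0.1233]
ee_rot: [0.695, 0.132, 0.694, -0.132]
contact_force: [0.8, 0.4, 4.3]
width: 0.0171
```

```bash
python3 look.py w2
```

```text
4.65 [0.5566 0.1145 0.1233] [ 0.6953  0.1325  0.694  -0.1318] [0.79 0.42 4.29] 0.017062650474521147
```

View pics/w2.png

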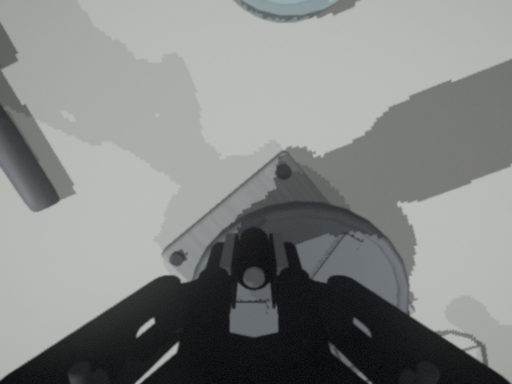

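```bash
cat > arc.py <<'E'
import numpy as np,sys
# arc.py cx cy r a0 a1 n [x y current commanded]
cx,cy,r,a0,a1,n=map(float,sys.argv[1:7]);n=int(n)
c=np.array([cx,cy]); P=[np.array([float(sys.argv[7]),float(sys.argv[8])])]
ty=np.array([.367,.930]);tz=np.array([.930,-.367])
acc=P[0].copy()
for k in range(1,n+1):
    a=np.radians(a0+(a1-a0)*k/n); t=c+r*np.array([np.cos(a),np.sin(a)])
    dl=t-acc; y=round(dl@ty/.03,2); z=round(dl@tz/.03,2); acc=acc+.03*(y*ty+z*tz); print([1,0,y,z,0],end=", ")
print(acc)
E
python3 arc.py .6165 .123 .062 188 88 10 .5566 .1145
```

```text
[1, 0, np.float64(0.31), np.float64(-0.19), 0], [1, 0, np.float64(0.34), np.float64(-0.09), 0], [1, 0, np.float64(0.36), np.float64(-0.03), 0], [1, 0, np.float64(0.36), np.float64(0.03), 0], [1, 0, np.float64(0.35), np.float64(0.1), 0], [1, 0, np.float64(0.32), np.float64(0.15), 0], [1, 0, np.float64(0.3), np.float64(0.21), 0], [1, 0, np.float64(0.25), np.float64(0.26), 0], [1, 0, np.float64(0.21), np.float64(0.29), 0], [1, 0, np.float64(0.14), np.float64(0.33), 0], [0.6185434 0.1848554]
```

Call:
play_rows([
  [1,0,0.33,-0.13,0],
  [1,0,0.34,-0.09,0],
  [1,0,0.36,-0.03,0],
  [1,0,0.36,0.03,0],
  [1,0,0,0,0],
])

```text
clock: 5.2
position: [0.5659, 0.1566, 0.1233]
ee_rot: [0.695, 0.132, 0.694, -0.132]
contact_force: [0.3, 2.1, 6.1]
width: 0.0171
```

```bash
python3 look.py w3 stud_top crank_grip
```

```text
5.2 [0.5659 0.1566 0.1233] [ 0.6953  0.1323  0.6941 -0.1315] [0.32 2.09 6.09] 0.01705815194879439
crank_grip 0.6 [0.5687 0.1538 0.0646]
```

View pics/w3.png

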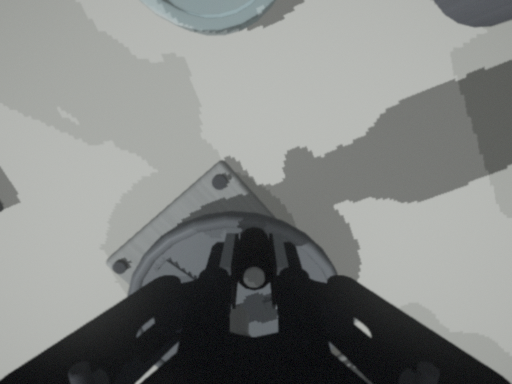

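```bash
python3 arc.py .616 .123 .061 146 26 12 .5659 .1566
```

```text
[1, 0, np.float64(0.35), np.float64(0.09), 0], [1, 0, np.float64(0.31), np.float64(0.16), 0], [1, 0, np.float64(0.28), np.float64(0.21), 0], [1, 0, np.float64(0.24), np.float64(0.27), 0], [1, 0, np.float64(0.19), np.float64(0.29), 0], [1, 0, np.float64(0.14), np.float64(0.33), 0], [1, 0, np.float64(0.08), np.float64(0.35), 0], [1, 0, np.float64(0.01), np.float64(0.35), 0], [1, 0, np.float64(-0.04), np.float64(0.35), 0], [1, 0, np.float64(-0.11), np.float64(0.34), 0], [1, 0, np.float64(-0.16), np.float64(0.32), 0], [1, 0, np.float64(-0.22), np.float64(0.28), 0], [0.6708667 0.1496796]
```

Call:
play_rows([
  [1,0,0.35,0.09,0],
  [1,0,0.31,0.16,0],
  [1,0,0.28,0.21,0],
  [1,0,0.24,0.27,0],
  [1,0,0.19,0.29,0],
  [1,0,0.14,0.33,0],
  [1,0,0,0,0],
])

```text
clock: 6.05
position: [0.621, 0.1846, 0.1233]
ee_rot: [0.695, 0.134, 0.694, -0.131]
contact_force: [1.4, 5.2, 4.4]
width: 0.017
```

Call:
play_rows([
  [1,0,0.08,0.35,0],
  [1,0,0.01,0.35,0],
  [1,0,-0.04,0.35,0],
  [1,0,-0.11,0.34,0],
  [1,0,-0.16,0.32,0],
  [1,0,-0.22,0.28,0],
  [1,0,0,0,0],
])

```text
clock: 6.75
position: [0.6736, 0.149, 0.1234]
ee_rot: [0.697, 0.134, 0.692, -0.131]
contact_force: [6.4, 1.1, 0.9]
width: 0.0172
```

```bash
python3 - <<'E'
import numpy as np
from scipy.optimize import least_squares as L
P=np.array([(.5566,.1145),(.5659,.1566),(.621,.1846),(.6736,.149)])
print(L(lambda c:np.hypot(*(P-c).T)-.062,[.616,.123]).x, L(lambda c:np.hypot(*(P-c[:2]).T)-c[2],[.616,.123,.062]).x)
E
python3 arc.py .6165 .1235 .0625 24 -96 12 .6736 .149
```

```text
[0.61779374 0.12261838] [0.61765778 0.12304223 0.06166417]
[1, 0, np.float64(-0.28), np.float64(0.24), 0], [1, 0, np.float64(-0.31), np.float64(0.18), 0], [1, 0, np.float64(-0.34), np.float64(0.13), 0], [1, 0, np.float64(-0.36), np.float64(0.07), 0], [1, 0, np.float64(-0.36), np.float64(-0.0), 0], [1, 0, np.float64(-0.36), np.float64(-0.06), 0], [1, 0, np.float64(-0.34), np.float64(-0.12), 0], [1, 0, np.float64(-0.32), np.float64(-0.18), 0], [1, 0, np.float64(-0.28), np.float64(-0.23), 0], [1, 0, np.float64(-0.24), np.float64(-0.28), 0], [1, 0, np.float64(-0.18), np.float64(-0.31), 0], [1, 0, np.float64(-0.13), np.float64(-0.34), 0], [0.609955 0.061259]
```

```bash
python3 arc.py .6177 .1228 .062 25 -95 12 .6736 .149 | sed 's/np.float64//g'
```

```text
[1, 0, (-0.27), (0.25), 0], [1, 0, (-0.3), (0.19), 0], [1, 0, (-0.34), (0.13), 0], [1, 0, (-0.35), (0.07), 0], [1, 0, (-0.36), (0.01), 0], [1, 0, (-0.36), (-0.05), 0], [1, 0, (-0.34), (-0.12), 0], [1, 0, (-0.32), (-0.17), 0], [1, 0, (-0.28), (-0.22), 0], [1, 0, (-0.24), (-0.27), 0], [1, 0, (-0.19), (-0.31), 0], [1, 0, (-0.13), (-0.33), 0], [0.6124072 0.0609362]
```

Call:
play_rows([
  [1,0,-0.27,0.25,0],
  [1,0,-0.3,0.19,0],
  [1,0,-0.34,0.13,0],
  [1,0,-0.35,0.07,0],
  [1,0,-0.36,0.01,0],
  [1,0,-0.36,-0.05,0],
  [1,0,0,0,0],
])

```text
clock: 7.45
position: [0.6664, 0.0851, 0.1234]
ee_rot: [0.696, 0.132, 0.693, -0.133]
contact_force: [3.4, -4.4, 3.3]
width: 0.0168
```

Call:
play_rows([
  [1,0,-0.34,-0.12,0],
  [1,0,-0.32,-0.17,0],
  [1,0,-0.28,-0.22,0],
  [1,0,-0.24,-0.27,0],
  [1,0,-0.19,-0.31,0],
  [1,0,-0.13,-0.33,0],
  [1,0,0,0,0],
])

```text
clock: 8.15
position: [0.6071, 0.0618, 0.1232]
ee_rot: [0.694, 0.133, 0.695, -0.132]
contact_force: [-0.3, 2.5, 9.2]
width: 0.0166
```

```bash
python3 look.py w4 crank_grip
python3 - <<'E'
import numpy as np
from rig import manip
from scipy.optimize import least_squares as L
P=np.array([(.5566,.1145),(.5659,.1566),(.621,.1846),(.6736,.149),manip.get_state()["position"][:2]])
print(L(lambda c:np.hypot(*(P-c).T)-.062,[.616,.123]).x, L(lambda c:np.hypot(*(P-c[:2]).T)-c[2],[.616,.123,.062]).x)
E
```

```text
8.15 [0.6071 0.0618 0.1232] [ 0.6939  0.133   0.6953 -0.1316] [-0.29  2.54  9.17] 0.016605165994234488
crank_grip 0.65 [0.6094 0.0592 0.0651]
[0.61780122 0.12274435] [0.61770707 0.12282659 0.06179354]
```

View pics/w4.png

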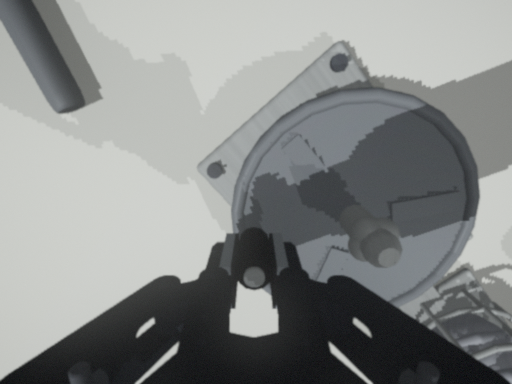

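```bash
python3 arc.py .6177 .1228 .062 -100 -210 11 .6071 .0618 | sed 's/np.float64//g'
```

```text
[1, 0, (-0.04), (-0.36), 0], [1, 0, (0.02), (-0.36), 0], [1, 0, (0.08), (-0.35), 0], [1, 0, (0.14), (-0.33), 0], [1, 0, (0.2), (-0.3), 0], [1, 0, (0.25), (-0.27), 0], [1, 0, (0.29), (-0.21), 0], [1, 0, (0.32), (-0.16), 0], [1, 0, (0.35), (-0.1), 0], [1, 0, (0.36), (-0.04), 0], [1, 0, (0.36), (0.02), 0], [0.5641193 0.1538916]
```

Call:
play_rows([
  [1,0,-0.04,-0.36,0],
  [1,0,0.02,-0.36,0],
  [1,0,0.08,-0.35,0],
  [1,0,0.14,-0.33,0],
  [1,0,0.2,-0.3,0],
  [1,0,0.25,-0.27,0],
  [1,0,0,0,0],
])

```text
clock: 8.95
position: [0.56, 0.1016, 0.1233]
ee_rot: [0.694, 0.132, 0.695, -0.132]
contact_force: [-0.5, 1.8, 8.8]
width: 0.0169
```

Call:
play_rows([
  [1,0,0.29,-0.21,0],
  [1,0,0.32,-0.16,0],
  [1,0,0.35,-0.1,0],
  [1,0,0.36,-0.04,0],
  [1,0,0.36,0.02,0],
  [1,0,0,0,0],
])

```text
clock: 9.55
position: [0.5646, 0.1539, 0.1232]
ee_rot: [0.694, 0.132, 0.696, -0.132]
contact_force: [-0.7, 2.3, 9.9]
width: 0.0172
```

```bash
python3 look.py w5 crank_grip;  python3 - <<'E'
import numpy as np
from rig import manip
p=manip.get_state()["position"]
print(np.degrees(np.arctan2(p[1]-.1228,p[0]-.6177)))
E
python3 arc.py .6177 .1228 .062 -209 -235 4 .5641 .1539| sed 's/np.float64//g'
```

```text
9.55 [0.5646 0.1539 0.1232] [ 0.6939  0.132   0.6956 -0.1317] [-0.74  2.3   9.95] 0.017152800924688634
crank_grip 0.64 [0.5644 0.1533 0.0637]
149.69357510715952
[1, 0, (0.19), (0.04), 0], [1, 0, (0.22), (0.07), 0], [1, 0, (0.22), (0.09), 0], [1, 0, (0.2), (0.12), 0], [0.5821663 0.1735338]
```

Call:
play_rows([
  [1,0,0.19,0.04,0],
  [1,0,0.16,0.05,0],
  [1,0,0,0,0],
])

```text
clock: 9.95
position: [0.5704, 0.1622, 0.1232]
ee_rot: [0.693, 0.132, 0.696, -0.132]
contact_force: [-1.8, 0.7, 10.5]
width: 0.0168
```

Call:
play_rows([
  [1,0,0.1,0.04,0],
  [1,0,0.1,0.04,0],
  [1,0,0,0,0],
])

```text
clock: 10.25
position: [0.573, 0.1652, 0.1232]
ee_rot: [0.692, 0.13, 0.697, -0.133]
contact_force: [-5.7, -3.2, 14.7]
width: 0.017
```

Call:
play_rows([
  [1,0,0.1,0.05,0],
  [1,0,0.1,0.05,0],
  [1,0,0,0,0],
])

```text
clock: 10.55
position: [0.574, 0.1662, 0.123]
ee_rot: [0.689, 0.126, 0.7, -0.136]
contact_force: [-13.1, -14.0, 21.6]
width: 0.0167
```

Call:
play_rows([
  [1,0,-0.1,-0.05,0],
  [0.5,0,0,0,0],
  [0,0,0,0,0],
  [0,0,0,0,0],
  [0,-0.3,0,0,0],
  [0,-0.5,0,0,0],
  [0,-0.8,0,0,0],
  [0,-0.8,0,0,0],
  [0,-0.8,0,0,0],
  [0,-0.8,0,0,0],
  [0,-0.8,0,-0.5,0],
  [0,0,0,-0.8,0],
  [0,0,0,-0.8,0],
  [0,0,0,0,0],
])

```text
clock: 11.95
position: [0.5178, 0.1925, 0.267]
ee_rot: [0.694, 0.132, 0.696, -0.131]
contact_force: [0.1, 0.2, 0.0]
width: 0.0855
```

```bash
python3 look.py w6 crank_grip stud_top holder;  python3 - <<'E'
from h import *
X=np.load("c.npz")["X"]
def st(name,c,r,zl,zh):
    k=(np.hypot(X[:,0]-c[0],X[:,1]-c[1])<r)&(X[:,2]>zl)&(X[:,2]<zh)
    if k.sum()>2: print(name,k.sum(),X[k].mean(0).round(4),X[k].min(0).round(4),X[k].max(0).round(4))
    return X[k]
st("stud",(.617,.121),.03,.05,.077);st("studtop",(.617,.121),.03,.079,.095); st("crank",(.574,.166),.02,.07,.095)
a=st("disc",(.617,.121),.1,.034,.046);print(cv2.minEnclosingCircle(a[:,:2].astype(np.float32)))
E
```

```text
11.95 [0.5178 0.1925 0.267 ] [ 0.694   0.1315  0.6956 -0.1314] [0.14 0.16 0.  ] 0.08545072474250962
crank_grip 0.96 [0.5732 0.16   0.0652]
stud_top 0.82 [0.6208 0.1176 0.0804]
holder 0.87 [ 0.6195  0.1222 -0.0007]
stud 297 [0.6164 0.1242 0.0671] [0.6087 0.1084 0.05  ] [0.6333 0.1341 0.077 ]
studtop 122 [0.6208 0.1216 0.0813] [0.6147 0.1137 0.0791] [0.6273 0.1284 0.0841]
crank 250 [0.5747 0.1634 0.0776] [0.5677 0.1537 0.07  ] [0.5845 0.1713 0.0815]
disc 9057 [0.6191 0.1216 0.037 ] [0.5476 0.0468 0.034 ] [0.6974 0.1955 0.046 ]
((0.6224538087844849, 0.12058065086603165), 0.07509875297546387)
```

View pics/w6.png

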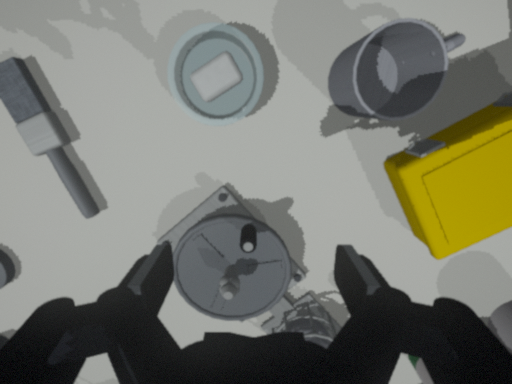

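Call:
play_rows([
  [0.3,0,-0.82,0.57,0],
  [0.3,0,-0.82,0.57,0],
  [0.3,0,-0.82,0.57,0],
  [0.3,0,-0.82,0.57,0],
  [0.3,0,-0.82,0.57,0],
  [0.3,0,-0.82,0.57,0],
  [0.3,0,-0.82,0.57,0],
  [0.3,0,-0.82,0.57,0],
  [0.3,0.1,-0.82,0.57,0],
  [0.3,0.1,-0.82,0.57,0],
  [0.3,0.2,-0.82,0.57,0],
  [0.3,0.2,-0.82,0.57,0],
  [0.3,0.2,-0.82,0.57,0],
  [0.3,0.2,-0.82,0.57,0],
  [0.3,0.2,-0.82,0.57,0],
  [0.3,0.2,-0.78,0.55,0],
  [0.3,0,0,0,0],
  [0.3,0,0,0,0],
])

```text
clock: 13.95
position: [0.6306, -0.2748, 0.2233]
ee_rot: [0.694, 0.133, 0.695, -0.132]
contact_force: [-0.6, 0.5, 0.5]
width: 0.0596
```

```bash
python3 look.py w7 cap;  python3 - <<'E'
from h import *
X=np.load("c.npz")["X"]
c=(.628,-.273)
k=(np.hypot(X[:,0]-c[0],X[:,1]-c[1])<.035)&(X[:,2]>.038)&(X[:,2]<.05)
print(k.sum(),X[k].mean(0),X[k].min(0),X[k].max(0),cv2.minEnclosingCircle(X[k][:,:2].astype(np.float32)))
E
```

```text
13.95 [ 0.6306 -0.2748  0.2233] [ 0.694   0.1331  0.695  -0.1324] [-0.62  0.49  0.46] 0.059567315807332086
cap 0.82 [ 0.714  -0.2344 -0.0048]
cap 0.79 [ 6.251e-01 -2.669e-01 -4.000e-04]
1086 [ 0.62786843 -0.27169276  0.0440181 ] [ 0.61110107 -0.2898464   0.03800007] [ 0.64591907 -0.25430052  0.04619626] ((0.6285423040390015, -0.27210190892219543), 0.017825765535235405)
```

View pics/w7.png

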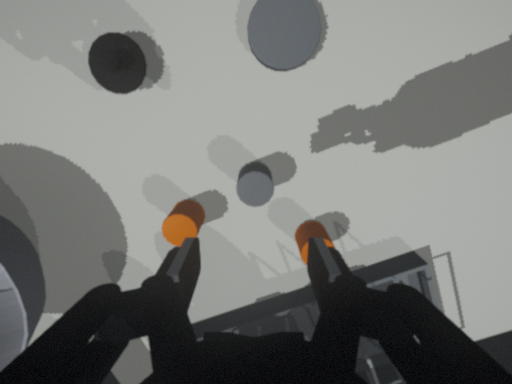

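Call:
play_rows([
  [0.3,0.6,0.05,-0.1,0],
  [0.3,0.8,0,0,0],
  [0.3,0.8,0,0,0],
  [0.3,0.8,0,0,0],
  [0.3,0.8,0,0,0],
  [0.3,0.5,0,0,0],
  [0.3,0.4,0,0,0],
  [0.3,0,0,0,0],
  [0.4,0,0,0,0],
  [0.5,0,0,0,0],
  [0.6,0,0,0,0],
  [0.8,0,0,0,0],
  [1,0,0,0,0],
  [1,0,0,0,0],
  [1,0,0,0,0],
], newtons=60)

```text
clock: 15.55
position: [0.6291, -0.2716, 0.085]
ee_rot: [0.696, 0.132, 0.694, -0.132]
contact_force: [-0.2, 0.2, 5.3]
width: 0.0347
```

```bash
python3 look.py w8
```

```text
15.55 [ 0.6291 -0.2716  0.085 ] [ 0.6957  0.1319  0.6936 -0.1324] [-0.15  0.19  5.3 ] 0.0346559535695575
```

View pics/w8.png

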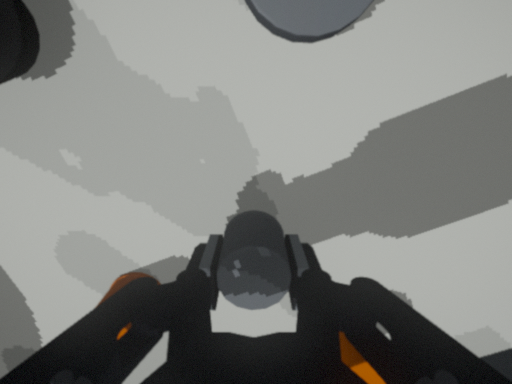

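Call:
play_rows([
  [1,-0.4,0,0,0],
  [1,-0.7,0,0,0],
  [1,-0.8,0,0,0],
  [1,-0.8,0,0,0],
  [1,-0.8,0,0,0],
  [1,-0.8,0,0,0],
  [1,-0.8,0,0,0],
  [1,0,0,0,0],
  [1,0,0,0,0],
])

```text
clock: 16.5
position: [0.6282, -0.2711, 0.2368]
ee_rot: [0.695, 0.132, 0.694, -0.132]
contact_force: [-0.2, -0.3, -0.9]
width: 0.0345
```

```bash
python3 look.py w9 cap;  python3 - <<'E'
from h import *
X=np.load("c.npz")["X"]; p=manip.get_state()["position"]
Y=X-p; Rm=np.array([[0,0,-1],[.367,.93,0],[.93,-.367,0]]); T=Y@Rm.T
k=(np.abs(T[:,1])<.0155)&(np.abs(T[:,2])<.03)&(T[:,0]>.02)&(T[:,0]<.11)
T=T[k];print(len(T),np.percentile(T[:,0],[1,10,50,90]))
t0=np.percentile(T[:,0],20)
a=T[np.abs(T[:,0]-t0)<.003];print(len(a),a.mean(0),a.min(0),a.max(0))
E
```

```text
16.5 [ 0.6282 -0.2711  0.2368] [ 0.6949  0.132   0.6944 -0.1321] [-0.2  -0.31 -0.91] 0.0344567941558422
cap 0.79 [ 0.7126 -0.2376 -0.0043]
cap 0.55 [ 0.641  -0.3609 -0.0067]
5587 [0.04048895 0.04117621 0.04215743 0.0694524 ]
3754 [ 0.04180937 -0.00040969 -0.00134756] [ 0.03985867 -0.01546359 -0.0177795 ] [0.04445648 0.01548708 0.01774627]
```

View pics/w9.png

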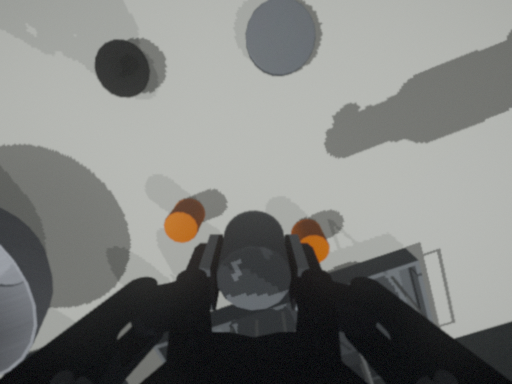

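Call:
play_rows([
  [1,0,0.6,-0.26,0],
  [1,0,0.86,-0.37,0],
  [1,0,0.86,-0.37,0],
  [1,0,0.86,-0.37,0],
  [1,0,0.86,-0.37,0],
  [1,0,0.86,-0.37,0],
  [1,0,0.86,-0.37,0],
  [1,0,0.86,-0.37,0],
  [1,0,0.86,-0.37,0],
  [1,0,0.86,-0.37,0],
  [1,0,0.86,-0.37,0],
  [1,0,0.86,-0.37,0],
  [1,0,0.86,-0.36,0],
  [1,0,0.86,-0.34,0],
  [1,0,0.3,-0.1,0],
  [1,0,0,0,0],
  [1,0,0,0,0],
], newtons=80)

```text
clock: 18.3
position: [0.6177, 0.1221, 0.2359]
ee_rot: [0.694, 0.132, 0.695, -0.132]
contact_force: [0.2, -0.5, -0.9]
width: 0.0344
```

```bash
python3 look.py w10 crank_grip
python3 - <<'E'
from h import *
for n in ["top","scene"]:
    p,d=manip.get_image(n); cv2.imwrite(f"pics/{n}10.png",p[:,:,::-1])
    for q in ["cap","crank_grip","stud_top"]:
      for r in manip.mark_of(n,q)[:3]: print(n,q,round(r["conf"],2),w(n,r["location"]).round(4))
    if n=="scene":
        b=cv2.resize(p[100:260,230:420],None,fx=4,fy=3.7,interpolation=cv2.INTER_CUBIC);cv2.imwrite("pics/scz.png",np.clip(b[:,:,::-1]*1.6,0,255).astype(np.uint8))
E
```

```text
18.3 [0.6177 0.1221 0.2359] [ 0.6944  0.1315  0.695  -0.1323] [ 0.18 -0.48 -0.93] 0.03438120510630409
crank_grip 0.87 [0.5719 0.1632 0.0673]
top cap 0.73 [ 0.7181 -0.2406  0.0017]
top cap 0.71 [ 6.355e-01 -3.599e-01  1.000e-04]
top cap 0.45 [0.6176 0.1185 0.1474]
top crank_grip 0.64 [0.5698 0.1626 0.0623]
top stud_top 0.81 [0.6107 0.1206 0.0819]
scene cap 0.64 [ 0.644  -0.3557  0.0021]
scene cap 0.62 [ 0.7147 -0.2366 -0.0021]
scene cap 0.51 [0.6161 0.1205 0.1494]
scene crank_grip 0.69 [0.5776 0.1646 0.0612]
scene stud_top 0.71 [0.6199 0.1255 0.0865]
```

View pics/w10.png

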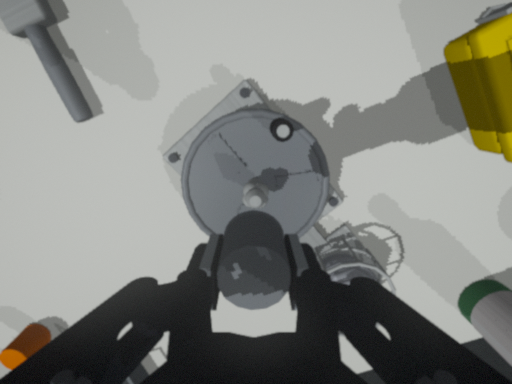

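View pics/scz.png

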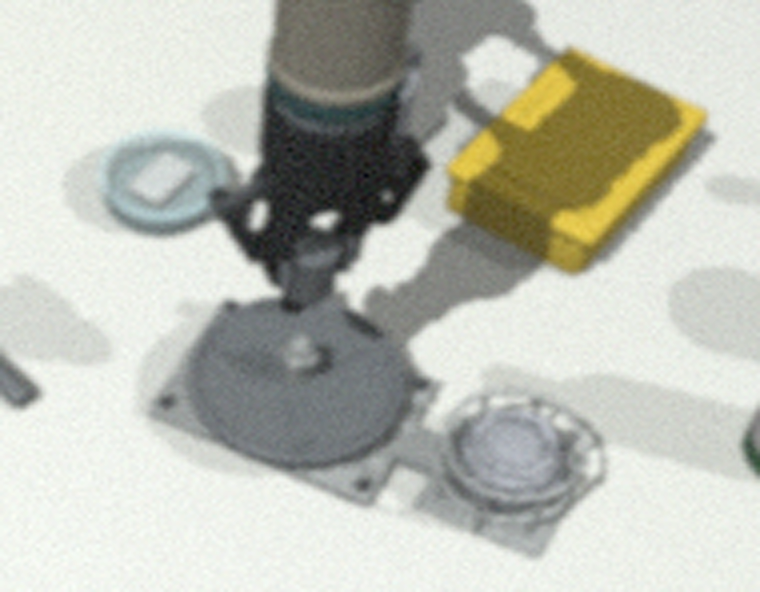

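Call:
play_rows([
  [1,0.6,0.02,-0.01,0],
  [1,0.8,0,0,0],
  [1,0.4,0,0,0],
  [1,0.2,0,0,0],
  [1,0.2,0,0,0],
  [1,0.1,0,0,0],
  [1,0,0,0,0],
])

```text
clock: 19.5
position: [0.6183, 0.1231, 0.1675]
ee_rot: [0.695, 0.132, 0.695, -0.132]
contact_force: [0.0, -0.4, 0.2]
width: 0.0342
```

```bash
python3 look.py w11
```

```text
19.5 [0.6183 0.1231 0.1675] [ 0.6948  0.1322  0.6945 -0.132 ] [ 0.03 -0.36  0.18] 0.03415389957434136
```

View pics/w11.png

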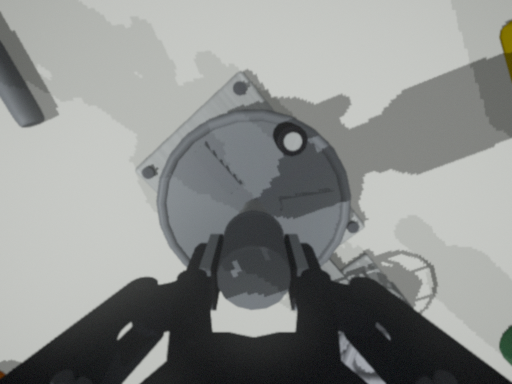

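Call:
play_rows([
  [1,0.1,0,0,0],
  [1,0.1,0,0,0],
  [1,0.05,0,0,0],
  [1,0,0,0,0],
])

```text
clock: 19.95
position: [0.6179, 0.1231, 0.1596]
ee_rot: [0.694, 0.132, 0.695, -0.132]
contact_force: [0.3, -0.1, -0.8]
width: 0.0344
```

Call:
play_rows([
  [1,0.1,0,0,0],
  [1,0.1,0,0,0],
  [1,0.1,0,0,0],
  [1,0,0,0,0],
], newtons=110)

```text
clock: 20.35
position: [0.6185, 0.1231, 0.1528]
ee_rot: [0.695, 0.132, 0.694, -0.132]
contact_force: [-1.9, -0.6, 8.4]
width: 0.0335
```

Call:
play_rows([
  [1,0.1,0,0,0],
  [1,0.1,0,0,0],
  [1,0.1,0,0,0],
  [1,0,0,0,0],
])

```text
clock: 20.75
position: [0.6177, 0.123, 0.141]
ee_rot: [0.694, 0.132, 0.695, -0.132]
contact_force: [-0.3, -0.3, -0.3]
width: 0.0337
```

Call:
play_rows([
  [1,0.1,0,0,0],
  [1,0.1,0,0,0],
  [1,0,0,0,0],
  [1,0,0,0,0],
])

```text
clock: 21.15
position: [0.6181, 0.1231, 0.1399]
ee_rot: [0.695, 0.132, 0.694, -0.132]
contact_force: [-7.5, -1.9, 21.4]
width: 0.0338
```

Call:
play_rows([
  [1,0.05,0,0,0],
  [1,0,0,0,0],
  [1,0,0,0,0],
  [1,0,0,0,0],
  [1,0,0,0,0],
  [1,0,0,0,0],
  [1,0,0,0,0],
  [1,0,0,0,0],
])

```text
clock: 21.95
position: [0.6181, 0.1231, 0.1399]
ee_rot: [0.696, 0.132, 0.694, -0.132]
contact_force: [-8.8, -0.5, 28.2]
width: 0.0333
```

```bash
python3 look.py w12 crank_grip
python3 - <<'E'
from h import *
X=np.load("c.npz")["X"]; p=manip.get_state()["position"]
Y=X-p; Rm=np.array([[0,0,-1],[.367,.93,0],[.93,-.367,0]]); T=Y@Rm.T
k=(np.abs(T[:,1])<.0155)&(np.abs(T[:,2])<.03)&(T[:,0]>.02)&(T[:,0]<.06)
T=T[k];t0=np.percentile(T[:,0],20)
a=T[np.abs(T[:,0]-t0)<.003];print(len(a),a.mean(0),a.min(0),a.max(0))
print(manip.get_state()["qd"].round(4))
E
```

```text
21.95 [0.6181 0.1231 0.1399] [ 0.6956  0.1322  0.6937 -0.1318] [-8.77 -0.47 28.18] 0.03334403744990111
crank_grip 0.58 [0.5741 0.1636 0.0626]
3743 [ 0.04191527 -0.00045384 -0.00116035] [ 0.0400991  -0.015499   -0.01799253] [0.04448346 0.01549317 0.01812042]
[-0.0007  0.0012 -0.0015  0.0007 -0.0013 -0.0001]
```

View pics/w12.png

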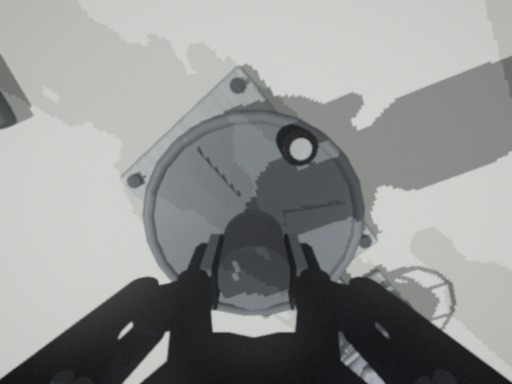

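```bash
python3 -c "
from rig import manip
print(manip.sign_off())"
```

```text
the job is handed in; nothing more can be done
None
```

I wound the wheel clockwise to its stop and pressed the cap onto the stud. It clicked, went fully home, and I handed the job in with the fingers still pressing it down. The hand-in gave no verdict.

- **Wheel:** I turned it about 412° by the crank. At the end the crank stood still against roughly 19 N, which I take as the stop. I estimate the wheel angle at about 7.4 rad, using a holder yaw of about 19° measured from the cradle. There is no direct reading of the joint. After I let go, and again in the last picture, the crank was still in the end position.
- **Cap:** The force rose to 8 N at the nubs, dropped to about 0 at the snap, then met a hard stop. The underside is about 29 mm below the stud's top by my measurement. The nominal is 28 mm, so that is within the 1–2 mm calibration error.
- **Final hold:** The arm is pressing with about 28 N downward. It is at rest, the grip is set to 110 N and the cap has not slipped in the fingers. The tool stands within about 1 mm of the wheel axis I fitted from the winding motion.
- **What disagreed:** A side force of about 9 N remains at the wrist; I left it uncorrected. The top and scene cameras differed by 6–10 mm in x for the stud. I used the axis from the winding motion instead, and the cap met no resistance until the nubs.
- **Other things:** I touched nothing but the crank and the cap. I did not re-measure the bystanders at the end.

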